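# Unload a gauge from the clamshell test jig

## Task

The vacuum gauge in the clamshell test jig has been checked. Press the jig's release button so that the lid springs right open, lift the gauge out and set it down gently, dial up, in the free bay of the tray that already holds another gauge, without disturbing that one; then swing the lid shut again until its latch holds it.

Things in the scene. Friction and masses are not known exactly. Their poses are not given: they have to be found in the camera images.
- button_top (a point): centre of the top of the round black release button (30 mm across) on the dark block in front of the jig, 38 mm above the table, 10 mm above its block; own x points to the lid and hinge. Travel 6.5 mm, spring 2 N at first, 5 N at the bottom; the latch lets go after about 4 mm. A steel hook, 62 mm above the table at its highest, stands 26 mm behind the button's centre, in front of the lid.
- release (a joint): travel of the button, m: 0 up, 0.0065 fully down
- lid (a joint): lid angle, rad: 0 shut (latched it reads 0 to 0.02), 1.75 open against its stop, leaning 10 degrees back past vertical. A spring throws the lid (250 g) open when the latch lets go and holds it there. Shutting it takes under 5 N at the front edge, rising to about 7 N in the last 12 mm there, where a pin forces its way past the sprung hook, which then snaps over by itself (the button dips meanwhile).
- lid_hinge (a point): middle of the lid's hinge axis, at the jig's back, 36 mm above the table, 200 mm behind the button; its own y axis is the hinge axis, its own x axis points away from the button
- lid_edge (a point): the point to push to shut the lid: on the outer (top) face near the front edge, centre line, 145 mm from the hinge axis along the lid and 28 mm off the plane through it; moves with the lid, own z = outward normal. The lid is a grey frame with a clear window, 130 wide, 155 long, 28 mm deep; shut, its top is 64 mm above the table; open, its front edge is about 190 mm above it.
- gauge_centre (a point): centre, half-way up, of the gauge's round black case, 52 mm across (a little less lower down), 28 mm high, 120 g, dial up (own z). Own -x points along its brass stem (16 mm wide), which ends 38 mm from here; at the start it points to the hinge, between two brass cheeks 16 mm high. It lies loose in a pocket 6 mm deep; 22 mm stand above the jig's top, itself 34 mm above the table.
- jig: the jig's aluminium base, 150 x 130 mm, 34 mm high, with the latch block in front; fixed. Origin on the table under the base's middle; own x points to the hinge (axis at x = +80 mm, 36 mm up; button at x = -120 mm), y to the left.
- gauge_tray: the steel tray that already holds a gauge: 130 x 215 mm (own x by own y), 24 mm high, walls and floor 3 mm, a 24 mm high wall across the middle making two bays of 124 x 103 mm; fixed. Origin under its centre. The other gauge lies in the bay at own -y; the free bay is at own +y.
- free_bay (a point): middle of the floor of the free bay, 3 mm above the table; axes as the tray's
- checked_gauge_centre (a point): centre, half-way up, of the gauge that already lies in the tray, same kind; must stay
- gauge: the gauge in the jig, origin at its underside, 10.5 mm from the centre of its body towards the stem; own z up through the dial

How it is judged:
By the outcome, as a careful person would: the job done as asked, in the order asked, and still so for the second after the job is handed in, with the robot touching nothing.
It also fails if it takes over 64 s, if anything falls off the work surface, if the arm or the gripper's body presses on something with over 40 N, if the wrist force passes 120 N, or if a joint passes its speed limit or range.

## Robot

A 6-joint arm with a two-finger parallel gripper is mounted at the origin on a cart in front of the work surface, level with it; the furniture and walls round the work are solid. World frame = base frame: x ahead of the robot, y to its left, z up, the work surface at z = 0. Lengths are in m, angles in degrees, forces in N, time in s.
With the tool pointing down it reaches from about 0.325 to 0.85 m from the base axis. Payload 15.5 kg.
Tool frame: the origin (TCP) lies at the very end of the fingers, on their centre line; the grasp point (between the pads) lies arm.grip_depth behind it (arm.grip_depth is the distance from the TCP to the grasp point, in m); z points along the fingers, y is the direction in which the jaws open and shut (so a half turn about z gives the same grasp; the last joint's range is limited). The gripper opens to 91 mm and grips with 3 to 60 N. Pads are 32 mm wide; open, the fingers measure 118 mm over their backs; the gripper's body (76 mm by 178 mm) begins 60 mm behind the grasp point.
Start: joints at [-78.982, 28.281, 77.091, -0, 74.628, -5.472], TCP at [0.177, -0.599, 0.214] pointing down, gripper open.
Joint ranges: [-166.48, 166.48], [-47.26, 123.95], [12.59, 153.08], [-70.14, 250.14], [6.76, 159.57], [-176.63, 176.63]. Speed limits (degrees/s): [108.29, 108.29, 147.25, 172.46, 172.46, 172.46].

## Interface

Orientations are given as a 3x3 rotation matrix whose columns are the frame's x, y, z axes.
In Python, from rig import arm gives the robot as it stands. Calls block until the motion is done:
- arm.move_to(position, orientation): joint-space move of the TCP to a pose.
- arm.move_l(position, orientation=None, feed=0.15): straight line of the TCP; orientation=None keeps the orientation; feed is the mean speed in m/s.
- arm.move_joints(angles): joint-space move.
- arm.grip(opening): finger opening in m; the grip force is fixed at half the most; returns when the fingers have stopped.
- arm.sleep(seconds).
- arm.solve_ik(position, orientation): joint angles nearest the present ones, or None.
- arm.snapshot(name): name is "scene" or "top" or "wrist"; returns the picture (420x560x3 uint8, red, green, blue); there is no depth.
- arm.get_calibration(name): a dict with "intrinsics" (3x3 intrinsics, pixels), "cam_to_world" (4x4, takes a point from camera to world coordinates). Camera axes: x right, y down, z forward; pixel columns grow to the right and rows downward; lengths in m; the calibration is good to about 2 mm. The wrist camera is an equidistant fisheye: a pixel r from the principal point sees the ray r / f radians off the axis. A picture is of the moment at which its call begins: read the wrist's pose just before it. get_calibration takes no time and is no camera call; for the wrist camera it gives the pose at the moment of the call.
A pose or a line that the arm cannot do raises arm.Unreachable and nothing moves.
- arm.sign_off(): hands the job in, once; it reports no verdict.
Readings, each from a call of its own:
- arm.current_t(): time.
- arm.current_joint_positions(): joint angles.
- arm.current_dq(): joint speeds.
- arm.current_tau(): joint torques, N m.
- arm.current_ee_pos(): TCP position.
- arm.current_tool_rot(): TCP orientation.
- arm.current_force(): force on the tool from outside, world axes, zero at the start.
- arm.current_torque(): the same for the moment, N m.
- arm.current_width(): finger opening in m.
Only numpy, scipy, OpenCV 4.12 (cv2) and the standard library are available. Lean on these libraries where they do the work, as an engineer would, in place of code of your own. Each camera call takes 0.05 s, during which the arm holds its last target. There are 200 camera calls.

## Working session

There is one attempt and no reset: what is moved stays moved. The work goes in short steps, each a Python script; the robot and the scene stay as the last script left them, time stands still between calls to the robot, and variables do not carry over. Pictures are saved under pics/ and viewed, about 8 in all and at most 12, crops included, and the job is handed in when it is done.

```bash
mkdir -p pics; ls
python3 - <<'E'
from rig import arm
import cv2,numpy as np
for n in("scene","top"):
    cv2.imwrite(f"pics/{n}0.png",arm.snapshot(n)[:,:,::-1])
    c=arm.get_calibration(n);print(n,np.round(c["intrinsics"],1).tolist(),np.round(c["cam_to_world"],3).tolist())
print(arm.grip_depth,arm.current_t(),arm.current_tool_rot())
E
```

```text
pics
scene [[470.5, 0.0, 279.9], [0.0, 470.5, 207.8], [0.0, 0.0, 1.0]] [[0.55, -0.448, 0.705, -0.058], [-0.835, -0.293, 0.465, -0.491], [-0.001, -0.845, -0.535, 0.527], [0.0, 0.0, 0.0, 1.0]]
top [[477.4, 0.0, 280.6], [0.0, 477.4, 209.4], [0.0, 0.0, 1.0]] [[0.017, -0.988, 0.151, 0.418], [-1.0, -0.015, 0.013, -0.108], [-0.011, -0.151, -0.988, 0.918], [0.0, 0.0, 0.0, 1.0]]
0.0188 0.1 [[ 9.58866236e-01  2.83858247e-01 -1.94215195e-04]
 [ 2.83858293e-01 -9.58865682e-01  1.03589760e-03]
 [ 1.07821790e-04 -1.04841682e-03 -9.99999445e-01]]
```

View pics/scene0.png

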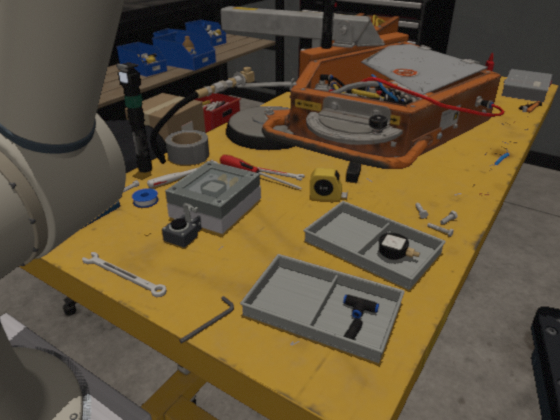

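View pics/top0.png

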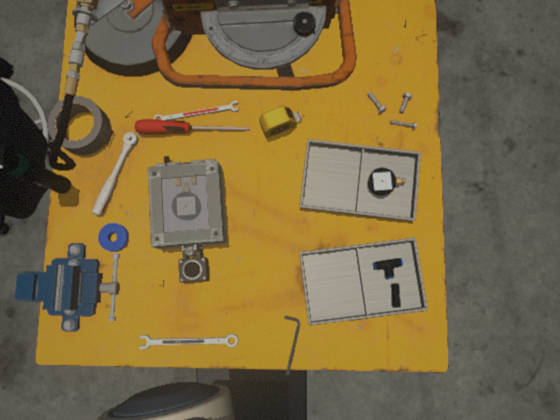

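The top view shows the jig around (186,204) with its button at about (193,271). The upper tray (about 360,181) holds the checked gauge at (382,181), so its left bay is the free one. Next I'll enlarge this view to get accurate corners.

Run:
```python
import cv2
i=cv2.imread("pics/top0.png")
a=cv2.resize(i[135:295,135:260],None,fx=3.5,fy=3.5,interpolation=cv2.INTER_CUBIC)
b=cv2.resize(i[130:230,295:425],None,fx=2.7,fy=3.5,interpolation=cv2.INTER_CUBIC)
o=cv2.copyMakeBorder(b,0,a.shape[0]-b.shape[0],0,0,cv2.BORDER_CONSTANT)
o=cv2.hconcat([a,o]);print(o.shape,a.shape);cv2.imwrite("pics/crop1.png",o)
```

```text
(560, 789, 3) (560, 438, 3)
```

View pics/crop1.png

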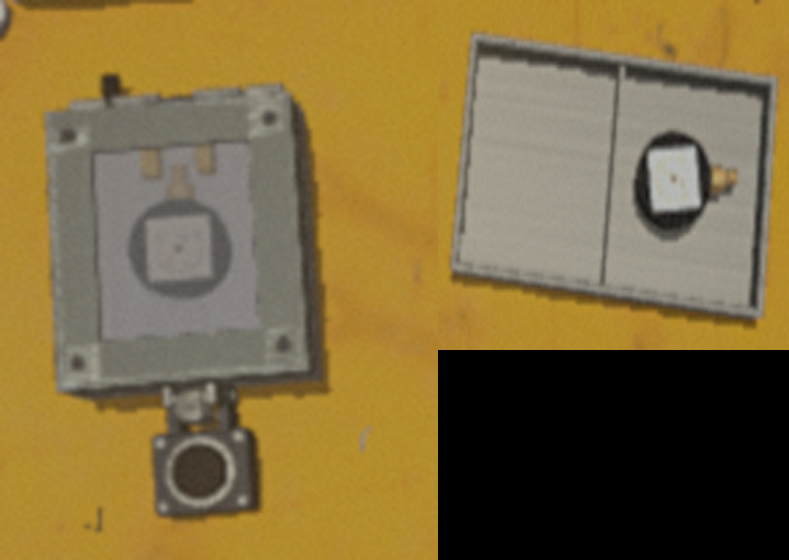

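The enlargement shows the following, in crop pixels:
- **Button:** about (199,470).
- **Lid top corners:** (47,113), (288,86), (308,372) and (60,388).
- **Gauge dial:** (180,249).
- **Tray rim corners:** (475,38), (775,78), (757,318) and (455,272).

The checked gauge is in the right-hand bay.

```bash
cat > h.py <<'E'
import numpy as np, cv2
from rig import arm
def ray(name,uv,z,c=None):
    c=c or arm.get_calibration(name);K=c["intrinsics"];T=np.array(c["cam_to_world"])
    p=np.linalg.solve(np.array(K),[uv[0],uv[1],1.])
    if name=="wrist":
        r=np.hypot(p[0],p[1]);s=np.sin(r)/r if r>1e-9 else 1;p=np.array([p[0]*s,p[1]*s,np.cos(r)])
    d=T[:3,:3]@p;o=T[:3,3];return o+d*(z-o[2])/d[2]
def proj(name,P,c=None):
    c=c or arm.get_calibration(name);K=np.array(c["intrinsics"]);T=np.array(c["cam_to_world"])
    p=T[:3,:3].T@(np.array(P)-T[:3,3])
    if name=="wrist":
        q=np.hypot(p[0],p[1]);t=np.arctan2(q,p[2]);p=np.array([p[0]/q*t,p[1]/q*t,1])
    p=K@p;return p[:2]/p[2]
def down(yaw):  # tool x axis along yaw (deg), z down
    a=np.radians(yaw);c,s=np.cos(a),np.sin(a)
    return np.array([[c,s,0],[s,-c,0],[0,0,-1.]])
E
python3 - <<'E'
from h import *
A=lambda x,y:(x/3.5+134.65,y/3.5+134.65)
B=lambda x,y:((x-438)/2.7+294.7,y/3.5+129.65)
b=ray("top",A(199,470),.038);g=ray("top",A(180,249),.056)
L=np.array([ray("top",A(*p),.064) for p in((47,113),(288,86),(308,372),(60,388))])
T=np.array([ray("top",B(*p),.024) for p in((475,38),(775,78),(757,318),(455,272))])
print("button",b,"gauge",g,"dist",np.linalg.norm(b-g))
for Q in(L,T):
    print(Q.round(4).tolist(),Q.mean(0),[round(float(np.linalg.norm(Q[i]-Q[i-1])),4) for i in range(4)])
    for i,j in((3,0),(2,1),(0,1),(3,2)):
        d=Q[j]-Q[i];print(np.degrees(np.arctan2(d[1],d[0])))
d=g-b;print("btn->gauge yaw",np.degrees(np.arctan2(d[1],d[0])))
print("checked",ray("top",B(675,180),.031))
E
```

```text
button [0.43918904 0.06507434 0.038     ] gauge [0.55340131 0.07669196 0.056     ] dist 0.11620417904314255
[[0.6235, 0.1485, 0.064], [0.6398, 0.0221, 0.064], [0.4893, 0.0062, 0.064], [0.4791, 0.1332, 0.064]] [0.55792672 0.07750535 0.064     ] [0.1452, 0.1274, 0.1514, 0.1274]
6.015392765700026
6.014740087454554
-82.61258339366461
-85.38617271112568
[[0.69, -0.1478, 0.024], [0.6702, -0.3616, 0.024], [0.5369, -0.3455, 0.024], [0.5587, -0.1348, 0.024]] [ 0.61394885 -0.24742408  0.024     ] [0.1319, 0.2147, 0.1342, 0.2118]
-5.640363836108672
-6.883365321848154
-95.2962551048578
-95.91584810712823
btn->gauge yaw 5.808125068923337
checked [ 0.61034382 -0.28821097  0.031     ]
```

```bash
cat >> h.py <<'E'
YJ=6.0
B=np.array([.4392,.0651]);ex=np.array([np.cos(np.radians(YJ)),np.sin(np.radians(YJ))]);ey=np.array([-ex[1],ex[0]])
J=B+.12*ex
def jig(x,y,z): return np.r_[J+x*ex+y*ey,z]
FB=np.array([.6193,-.1947]);YT=-5.8
E
python3 - <<'E'
from h import *
c=arm.get_calibration("wrist");R=np.array(arm.current_tool_rot());T=np.array(c["cam_to_world"])
print("cam in tool",R.T@(T[:3,3]-arm.current_ee_pos()),"\n",R.T@T[:3,:3],c["intrinsics"])
print("bar",ray("top",(230,85),.05))
for n,p,y in(("btn",jig(-.126,0,.07),YJ),("gauge",jig(-.005,0,.037),YJ),("tray",np.r_[FB,.012],YT+90),("lid",jig(.17,0,.15),YJ),("lid",jig(.17,0,.27),YJ)):
    print(n,p,arm.solve_ik(p,down(y)),arm.solve_ik(p,down(y+180)))
E
```

```text
cam in tool [ 0.07599108  0.00022425 -0.17073742] 
 [[ 9.43891203e-04 -9.62870586e-01 -2.69961743e-01]
 [ 9.99999071e-01  6.43319761e-04  1.20186159e-03]
 [-9.83565450e-04 -2.69962627e-01  9.62870299e-01]] [[325.1922621    0.         276.06087171]
 [  0.         325.1922621  210.21220764]
 [  0.           0.           1.        ]]
bar [0.79014602 0.00456065 0.05      ]
btn [0.43323287 0.06447283 0.07      ] [ 6.43914997e-01  2.67893182e+01  1.11939581e+02 -2.54444375e-14
  4.12711005e+01  8.46439150e+01] [ 6.43914997e-01  2.67893182e+01  1.11939581e+02 -2.54444375e-14
  4.12711005e+01 -9.53560850e+01]
gauge [0.55357002 0.07712077 0.037     ] [ 1.80976000e+00  3.63460604e+01  9.64391392e+01 -2.54444375e-14
  4.72148004e+01  8.58097600e+01] [ 1.80976000e+00  3.63460604e+01  9.64391392e+01 -2.54444375e-14
  4.72148004e+01 -9.41902400e+01]
tray [ 0.6193 -0.1947  0.012 ] [-2.27200797e+01  4.34247561e+01  8.35470300e+01 -2.54444375e-14
  5.30282139e+01 -1.69200797e+01] [-2.27200797e+01  4.34247561e+01  8.35470300e+01 -2.54444375e-14
  5.30282139e+01  1.63079920e+02]
lid [0.72761135 0.09541325 0.15      ] [ 2.81219670e+00  4.04651023e+01  6.36333573e+01 -2.54444375e-14
  7.59015404e+01  8.68121967e+01] [ 2.81219670e+00  4.04651023e+01  6.36333573e+01 -2.54444375e-14
  7.59015404e+01 -9.31878033e+01]
lid [0.72761135 0.09541325 0.27      ] [ 2.81219670e+00  3.56005187e+01  5.45923641e+01 -2.54444375e-14
  8.98071172e+01  8.68121967e+01] [ 2.81219670e+00  3.56005187e+01  5.45923641e+01 -2.54444375e-14
  8.98071172e+01 -9.31878033e+01]
```

Run:
```python
from h import *
R=down(YJ+180)
arm.grip(0.0)
arm.move_to(jig(-.125,0,.10),R)
arm.move_l(jig(-.125,0,.043),feed=.1)
f0=np.array(arm.current_force())
for z in (.0385,.036,.034,.0328,.0322):
    arm.move_l(jig(-.125,0,z),feed=.03);print(z,np.array(arm.current_ee_pos()).round(4),(np.array(arm.current_force())-f0).round(2))
arm.sleep(.3)
arm.move_l(jig(-.14,0,.12),feed=.12)
arm.move_l(jig(-.14,0,.25),feed=.3)
cv2.imwrite("pics/s1.png",arm.snapshot("scene")[:,:,::-1]);print(arm.current_t())
```

```text
0.0385 [0.4343 0.0646 0.0386] [1.66 0.77 0.95]
0.036 [0.4344 0.0646 0.036 ] [1.87 0.58 3.61]
0.034 [0.4344 0.0646 0.034 ] [ 1.24 -0.34  4.38]
0.0328 [0.4344 0.0646 0.0328] [2.21 1.48 5.65]
0.0322 [0.4344 0.0646 0.0322] [2.87 1.85 6.02]
7.8583
```

View pics/s1.png

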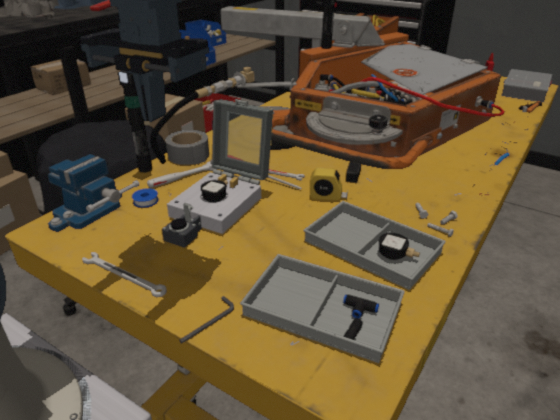

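The lid is fully open and the gauge lies in its pocket at (213,190). Next I'll open the gripper, go above the gauge and take one close look.

Run:
```python
from h import *
R=down(YJ+180)
arm.grip(0.085)
arm.move_to(jig(-.005,0,.14),R)
c=arm.get_calibration("wrist");im=arm.snapshot("wrist")[:,:,::-1].copy()
np.save("c.npy",c["cam_to_world"])
t=arm.snapshot("top")[:,:,::-1]
for P in (jig(-.005,0,.056),jig(-.075,.065,.034),jig(-.075,-.065,.034),jig(-.12,0,.038)):
    u=proj("wrist",P,c);print(u.round(1));cv2.circle(im,tuple(int(v) for v in u),2,(0,0,255),-1)
cv2.imwrite("pics/w1.png",im);print(arm.current_t())
```

```text
[276.6 216.8]
[352.3 131.3]
[201.  131.1]
[276.7  76.6]
10.0083
```

View pics/w1.png

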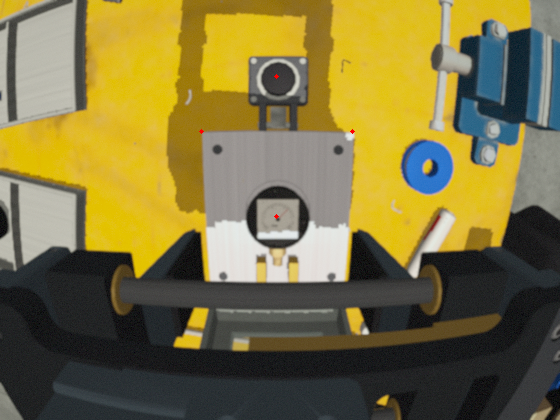

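The projected points fall on the gauge centre (277,217), the jig corners and the button to within about 1–2 px, so I can grasp.

```bash
python3 - <<'E'
from h import *
R=down(YJ+180)
arm.move_l(jig(-.005,0,.06),feed=.15)
arm.move_l(jig(-.005,0,.0375),feed=.05);print(arm.current_force())
arm.grip(0.03);print("w",arm.current_width(),arm.current_force())
arm.move_l(jig(-.005,0,.06),feed=.04)
arm.move_l(jig(-.005,0,.23),feed=.2);print("w",arm.current_width())
yt=YT+90; a=np.radians(YT); ty=np.array([-np.sin(a),np.cos(a)])
P=FB+.006*ty   # stem towards the divider
arm.move_to(np.r_[P,.20],down(yt))
arm.move_l(np.r_[P,.06],feed=.2)
cv2.imwrite("pics/w2.png",arm.snapshot("wrist")[:,:,::-1]);c=arm.get_calibration("wrist")
a_=np.array([np.cos(a),np.sin(a)])
C=FB-.053*ty
for sx,sy in((1,1),(1,-1),(-1,1),(-1,-1)): print(sx,sy,proj("wrist",np.r_[C+sx*.065*a_+sy*.1075*ty,.024],c).round(1))
cv2.imwrite("pics/s2.png",arm.snapshot("scene")[:,:,::-1]);print(arm.current_t())
E
python3 -c "
import cv2;a=cv2.imread('pics/w2.png');b=cv2.imread('pics/s2.png')[130:340,190:470]
cv2.imwrite('pics/v2.png',cv2.hconcat([a,cv2.copyMakeBorder(b[:,:240],0,210,0,0,cv2.BORDER_CONSTANT)]))"
```

```text
[-0.26506688  1.15749654  0.77355181]
w 0.05049663451881252 [-0.19401204 -0.44089611  1.99835456]
w 0.050777377049103664
1 1 [372.5 164.9]
1 -1 [343.8 398.4]
-1 1 [176.6 164.8]
-1 -1 [205.5 398.2]
15.8583
```

View pics/v2.png

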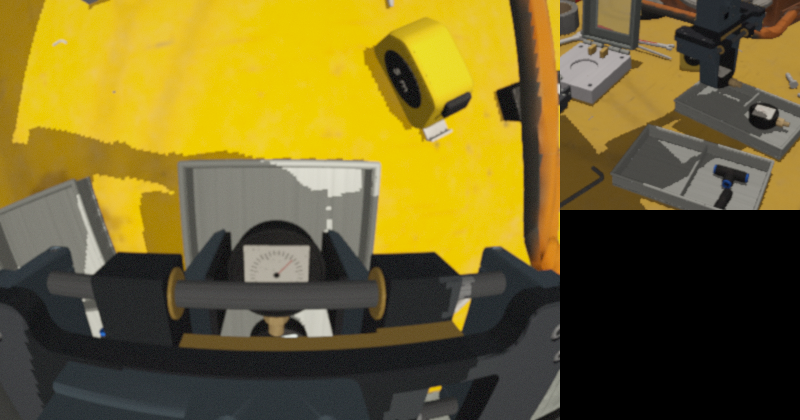

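The gauge is held level above the free bay, dial up, with its stem towards the divider. The tray's rim appears about 3 mm further along its own +x than I predicted, so I'll shift by that much and lower with force checks.

Run:
```python
from h import *
a=np.radians(YT); ax=np.array([np.cos(a),np.sin(a)]);ty=np.array([-ax[1],ax[0]])
P=FB+.006*ty+.003*ax
arm.move_l(np.r_[P,.03],feed=.1);arm.sleep(.2)
f0=np.array(arm.current_force());arm.move_l(np.r_[P,.0155],feed=.04)
for z in np.arange(.0145,.0095,-.0007):
    arm.move_l(np.r_[P,z],feed=.01);arm.sleep(.1)
    f=np.mean([arm.current_force() for _ in range(5)],axis=0)-f0;print(round(z,4),f.round(2))
    if f[2]>2.5: break
arm.grip(.066)
arm.move_l(np.r_[P,.05],feed=.06)
arm.move_l(np.r_[P,.2],feed=.25)
w=arm.snapshot("wrist")[:,:,::-1]
cv2.imwrite("pics/w3.png",w);print(arm.current_t())
```

```text
0.0145 [ 0.22  0.62 -0.  ]
0.0138 [-0.22  0.34 -0.22]
0.0131 [-0.61 -0.34 -0.7 ]
0.0124 [-1.27  0.47  4.61]
20.45
```

View pics/w3.png

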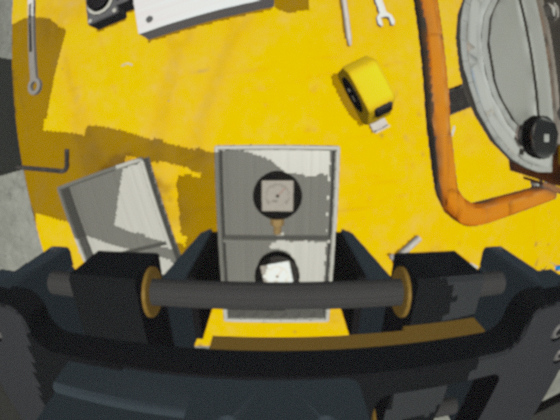

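The gauge stands in the middle of the free bay, dial up at (277,195), and the checked gauge at (277,270) is in its place. Now the lid: I'll go behind it and push it over in an arc.

Run:
```python
from h import *
R=down(YJ+180)
arm.move_l([*arm.current_ee_pos()[:2],.28],feed=.25)
arm.grip(0.0)
arm.move_to(jig(.163,0,.28),R)
arm.move_l(jig(.163,0,.157),feed=.15)
f0=np.array(arm.current_force());print(arm.current_t())
def E(t): return 80+145*-np.cos(t)+28*np.sin(t), 36+145*np.sin(t)+28*np.cos(t)
for t in np.r_[np.linspace(1.75,.15,15),.1]:
    x,z=E(t);arm.move_l(jig((x+12)/1e3,0,max(z,157)/1e3),feed=.12)
    print(round(t,2),(np.array(arm.current_force())-f0).round(1))
x,z=E(0)
for zz in (.072,.068,.066,.065,.064,.0632,.0625):
    arm.move_l(jig((x+10)/1e3,0,zz),feed=.04)
    f=np.array(arm.current_force())-f0;print(zz,f.round(1))
    if f[2]>20: break
cv2.imwrite("pics/s3.png",arm.snapshot("scene")[:,:,::-1]);print(arm.current_t())
```

```text
24.2
1.75 [ 2.8 -0.1  1.6]
1.64 [ 1.2 -0.2  0.8]
1.52 [ 2.  -0.3 -0.4]
1.41 [ 1.6  0.1 -0.9]
1.29 [ 2.   0.4 -0.7]
1.18 [ 1.9  0.  -1.3]
1.06 [ 1.1 -0.6 -0.4]
0.95 [ 0.3 -1.   0.8]
0.84 [ 1.4 -0.2  1. ]
0.72 [0.2 0.1 1.7]
0.61 [-2.6 -0.8  5.4]
0.49 [-2.9  0.1  4.5]
0.38 [-1.6 -1.2  5. ]
0.26 [-5.  -0.2  7.3]
0.15 [-0.8 -0.1 -0.2]
0.1 [-0.6 -0.2 -0.8]
0.072 [-0.4 -0.9 -0.6]
0.068 [-0.4 -0.2  0.4]
0.066 [-1.   0.1 -0.5]
0.065 [ 0.2 -0.3 -0.3]
0.064 [-0.2 -0.1  0.1]
0.0632 [-0.4 -0.7 -1. ]
0.0625 [-1.1 -0.7  0.6]
32.5
```

The force fell to zero at 0.15 rad, which suggests the finger lost contact, so I'll look.

View pics/s3.png

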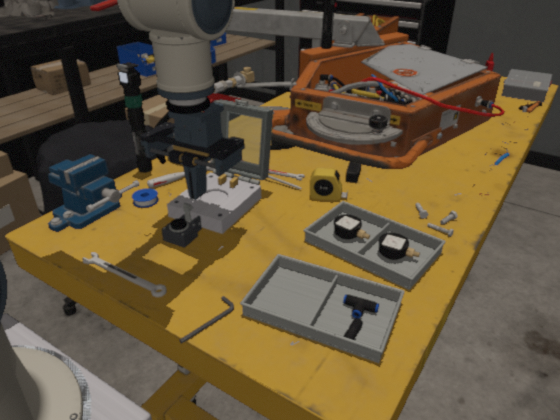

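The lid sprang back open because the finger slipped off its front edge. The x force had turned negative from 0.61 rad, which means edge contact. Both gauges are fine. I'll retry with the contact further inboard, correcting from that force sign.

Run:
```python
from h import *
R=down(YJ+180)
arm.move_l(jig(-.06,0,.28),feed=.25)
arm.move_to(jig(.163,0,.28),R)
arm.move_l(jig(.163,0,.157),feed=.18)
f0=np.array(arm.current_force());print(arm.current_t())
def E(t,r): return 80-r*np.cos(t)+28*np.sin(t), 36+r*np.sin(t)+28*np.cos(t)
d=0;last=None
for t in np.r_[np.linspace(1.75,.15,15)]:
    r=np.interp(t,[1.1,1.6],[132,143])-d
    x,z=E(t,r);arm.move_l(jig((x+16)/1e3,0,max(z,157 if t>1.7 else 0)/1e3),feed=.12)
    f=np.array(arm.current_force())-f0;fx=f[:2]@ex;print(round(t,2),r,round(fx,1),f[2].round(1))
    if fx<-1.2 and f[2]>2 and d<12: d+=6
    if abs(t-.72)<.03: cv2.imwrite("pics/s4a.png",arm.snapshot("scene")[:,:,::-1])
if f[2]>1.5:
  for t in (.1,.06,.03,.01,0,-.007,-.014):
    x,z=E(t,136-d);arm.move_l(jig((x+16)/1e3,0,z/1e3),feed=.05)
    f=np.array(arm.current_force())-f0;print(t,(f[:2]@ex).round(1),f[2].round(1))
    if f[2]>22: break
cv2.imwrite("pics/s4.png",arm.snapshot("scene")[:,:,::-1]);print(arm.current_t())
a=cv2.imread("pics/s4.png")[110:260,130:290];b=cv2.imread("pics/s4a.png")[110:260,130:290]
cv2.imwrite("pics/v4.png",cv2.resize(cv2.hconcat([b,a]),None,fx=2.5,fy=2.5))
```

```text
35.2417
1.75 143.0 3.2 1.4
1.64 143.0 2.7 1.8
1.52 141.27142857142857 2.0 -1.0
1.41 138.75714285714287 3.3 -1.2
1.29 136.24285714285713 2.6 -0.2
1.18 133.72857142857143 2.2 0.3
1.06 132.0 2.4 0.9
0.95 132.0 1.0 -0.3
0.84 132.0 2.8 1.2
0.72 132.0 2.1 2.1
0.61 132.0 1.3 3.3
0.49 132.0 1.4 2.4
0.38 132.0 -0.8 3.0
0.26 132.0 0.0 2.5
0.15 132.0 -0.4 2.2
0.1 -0.2 2.1
0.06 2.8 1.7
0.03 -0.3 0.1
0.01 0.3 -0.3
0 0.3 4.0
-0.007 -1.4 9.6
-0.014 -1.7 14.0
41.3833
```

View pics/v4.png

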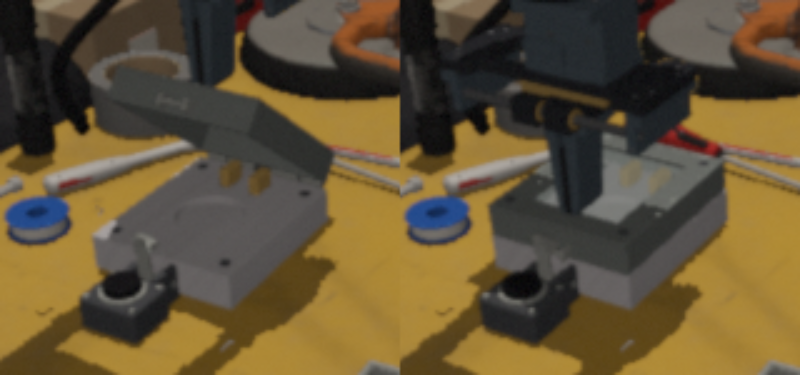

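The lid is down flat. The force dropped at 0.03 rad as the hook snapped over, then rose to 14 N as the lid met its seat. Now I'll back off and check that it holds.

Run:
```python
from h import *
p=np.array(arm.current_ee_pos())
arm.move_l(p+[0,0,.02],feed=.03);print(np.array(arm.current_force()).round(1))
arm.move_l([p[0],p[1],.25],feed=.25)
arm.move_to([.25,-.45,.3],down(90)) if arm.solve_ik([.25,-.45,.3],down(90)) is not None else None
arm.sleep(.5)
a=arm.snapshot("scene")[110:290,130:450,::-1];b=arm.snapshot("top")[130:290,135:425,::-1]
b=cv2.resize(b,(320,177))
cv2.imwrite("pics/v5.png",cv2.resize(cv2.vconcat([a,b]),None,fx=1.65,fy=1.65,interpolation=cv2.INTER_CUBIC));print(arm.current_t())
```

```text
[-0.2 -0.7 -0.9]
45.75
```

View pics/v5.png

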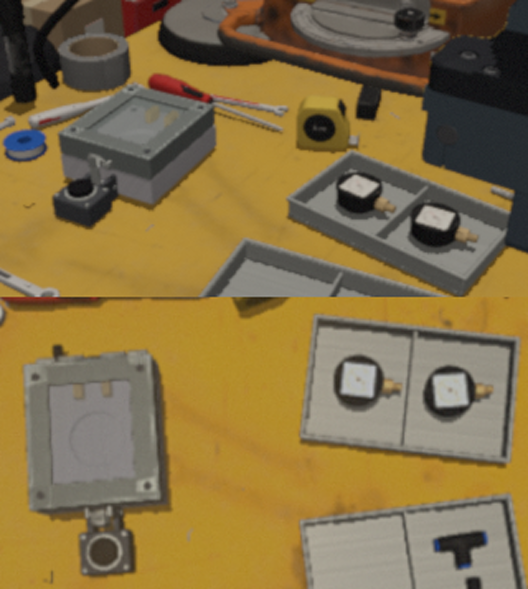

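The lid is latched with the robot clear of it, the pocket is empty, and both gauges lie dial up in their own bays.

```bash
python3 -c "
from rig import arm
arm.sign_off();print(arm.current_t())"
```

```text
the job is handed in; nothing more can be done
the job is handed in; nothing more can be done
```

The job is done and handed in at about 46 s of the 64 s allowed. I pressed the release button and the lid sprang fully open. I then lifted the gauge out and set it down dial up in the free bay, with about 4.6 N at contact. Last, I swung the lid shut until the latch caught.

- **Failed first try:** my first attempt to shut the lid slipped off its front edge, and the lid sprang back open. It hit nothing that I could see. The second try, pushing further in from the edge, latched it.
- **Last checks:** with the arm clear, the pictures show the lid flat and held, the pocket empty and the checked gauge looking unmoved. The hook's snap showed as a force drop near 0.03 rad; I then pressed the shut lid with up to 14 N. I had no direct reading of the lid angle.
- **Disagreement:** the tray was about 3 mm from where I first measured it; I corrected for that before setting the gauge down.

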